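# Feel out the tight spot on a microtome sledge

## Robot

A 6-joint arm with a two-finger parallel gripper is mounted at the origin on the work surface. World frame = base frame: x ahead of the robot, y to its left, z up, the work surface at z = 0. Lengths are in mm, angles in rad, forces in N, time in s.
With the tool pointing down it reaches from about 150 to 775 mm from the base axis. Payload 6.1 kg.
Tool frame: the origin (TCP) lies between the finger pads; the fingertips stand 8 mm ahead of it and the grasp point (between the pads) lies 11 mm behind it; z points along the fingers, y is the line along which they close (so a half turn about z gives the same grasp; the last joint's range is limited). The gripper opens to 85 mm and grips with 20 to 120 N. Pads are 22 mm wide; open, the fingers measure 114 mm over their backs; the gripper's body (76 mm by 85 mm) begins 54 mm behind the grasp point. The pads swing forward as they close: fully open they stand 13 mm farther back than shut.
Start: joints at [-1.215, 0.126, -0.04, 1.405, 0, 1.571], TCP at [182.871, -492.104, 217.695] pointing down, gripper open.
Joint ranges: [-2.72, 2.72], [-0.95, 1.95], [-1.27, 1.35], [-1.78, 2.02], [-1.46, 1.47], [-3.14, 3.14]. Speed limits (rad/s): [2.39, 2.39, 3.01, 3.14, 3.14, 3.14].

## Interface

Orientations are given as a rotation vector (axis times angle).
In Python, from plant import * gives the robot as it stands.
- The arm moves only by the shell command python3 -m jog 'ROWS' [OPENING]. ROWS is JSON, a list of rows, each a list of 6 numbers: the shift along the world's x, y, z each as a share of 800 mm, from -1 to 1, then the turn, a rotation vector about the world's x, y, z each as a share of 90 degrees, from -1 to 1. In form: [[tx, ty, tz, ax, ay, az], ...]. A call has 1 to 12 rows; each row is the pose to reach, as a shift and turn from the pose commanded when the call began; what a row does not reach only later rows make up. A row lasts 1/12 s, in which the tool goes at most 41.7 mm and 7.16 degrees, less where a joint would pass 70% of its speed; a pose out of reach is approached as far as the arm can. A call with a number of a shift or a turn outside -1 to 1 is refused whole. A call with a gripper value outside its range is refused whole. OPENING is the opening, from 0 (shut) to 1 (fully open), set as the call begins (- or left out, the last holds). The fingers move at their own pace and stop on an object; the grip force is fixed at half the most. Time passes only in rows, so rows that repeat a pose let the fingers close. It gives the time, the measured TCP pose, the force, the opening and the grip force at its end, in the units of the state.
- get_state(): the state, without advancing time (a new reading comes with each control period).
- snapshot(name): name is "scene" or "side" or "wrist"; returns a dict with "img" (384x512x3 uint8, red, green, blue), "range_z" (384x512 float32, mm along the optical axis (not along the pixel's ray), 0 where there is no reading), "mtx" (3x3 intrinsics, pixels), "rvec" (rotation vector, rad) and "tvec" (3), from world to camera coordinates, as OpenCV has them; the wrist camera has in their place "T_tool_cam" (4x4, takes a point from camera to tool coordinates, whose origin is the TCP and whose axes are the flange's). Camera axes: x right, y down, z forward; pixel columns grow to the right and rows downward; lengths in mm; the calibration is good to about 2 mm. A picture is of the moment at which its call begins: read the wrist's pose just before it.
- close_job(): hands the job in; it is judged then, once.
Trained networks look in a picture, given as the dict that the camera call returned (one of the last four; its "shot" number tells which), for a name from the list of things; names that differ only in an ending like _2 or _b are one class to them, and where a whole thing is asked for, a point or a joint stands for the part that bears it (a point fixed in the world has none). Each returns a list of dicts, best first, with "conf" (0 to 1); they miss things now and then, are a little off and sometimes report something else, mostly with a low value. They report only what shows in the picture. A call takes as long as a camera call.
- spot_in(picture, query): "extent" ([left, top, right, bottom] in pixels, round what is visible of it).
- silhouettes(picture, query): "region" (384x512 bool, what is visible of it) and "extent" ([left, top, right, bottom] in pixels, round what is visible of it).
The state is a dict: "time": time; "qpos": joint angles; "dq": joint speeds; "joint_torque": joint torques, N m; "position": TCP position; "tcp_rot": TCP orientation; "ft_force": force on the tool from outside, world axes, zero at the start; "wrist_torque": the same for the moment, N m; "finger_gap": opening from 0.0 (shut) to 1.0 (fully open); "grasp_force": force on a finger pad.
Only numpy, scipy, OpenCV 4.12 (cv2) and the standard library are available. Lean on these libraries where they do the work, as an engineer would, in place of code of your own. Each camera call takes 0.05 s, during which the arm holds its last target. There are 200 camera calls.

## Task

The sledge of this sliding microtome has one tight spot somewhere along its guideways, which cannot be seen. Take the sledge by its black handle, bring it gently up against the stop it stands near, then stroke it slowly and smoothly through its full travel until it just meets the other stop, feeling where it drags. Then bring the sledge back and leave it standing in the middle of the tight spot so that the fitter can dress the way there; let go, do not ram the stops, and leave everything else undisturbed.

Things in the scene. Friction and masses are not known exactly. Their poses are not given: they have to be found in the camera images.
- microtome: Sliding microtome, a cream casting fixed to the bench, 320 x 430 mm in plan. Origin: under the middle of the travel, at bench height. Its y axis is the direction of travel of the sledge, x points across the guideways to the specimen side (roughly away from the robot), z up. Its place and yaw vary.
- ways: Two bright steel guideways, 376 mm long along y; origin mid-travel, 100 mm above the bench, axes as the microtome's. The tight spot is an unseen hump whose middle lies at a sledge y of -65 to +45 mm. From 12 mm before its middle the sledge's drag rises in a few mm from 2 N to a peak of 10 to 12 N, eases past the middle and is 2 N again 12 mm beyond; alike both ways.
- sledge: Grey sledge block, 112 (x) x 90 (y) x 34 mm, runs on the guideways along the microtome's y; cannot turn or lift. Origin at its middle, 120 mm above the bench; its y in the frame of the ways is the travel, 0 mid-travel; it starts at +60 to +78 mm. A blade holder (no blade, red finger guard) on the +x side rises to 75 mm above the origin. It runs with a drag of about 2 N and stays where it is left.
- handle (a point): Middle of the sledge's upright black handle: round, 27 mm in diameter, 48 mm tall (24 mm above and below this point), on a 12 mm stem; 34 mm to the -x side of the sledge's origin and 88 mm above it (208 mm above the bench). The sledge's top face is 53 mm below this point. To be gripped from above.
- stop_rod: Steel rod, 10 mm in diameter, along the microtome's y on the robot's side, with two clamped stop collars carrying red rubber buffers; origin mid-rod. A lug on the sledge meets a buffer when the sledge's y is between 85 and 105 mm on either side (set anew every time, not measured). A buffer yields 1 mm per 4 N, up to 7 mm. Meet it with a light push, 2 to 15 N.
- brush: Fine brush, 170 mm long, on the microtome's front tray; leave alone.
- cassettes: Stack of purple cassettes with a wax block, 30 x 42 x 40 mm, on the microtome's front tray; leave alone.
- reagent: Amber bottle, 64 mm in diameter, 150 mm tall, on the bench to the left; leave alone.
- beaker: Clear beaker, 72 mm in diameter, 85 mm tall, on the bench to the left; leave alone.
- slide_box: Blue slide box, 100 x 85 x 32 mm, on the bench to the right; leave alone.
- blade_box: Orange blade dispenser, 85 x 45 x 20 mm, on the bench to the right; leave alone.
- forceps: Steel forceps, 125 mm long, flat on the bench to the right; leave alone.

How it is judged (in metres and radians):
On the way, in this order (a step that is already met when the one before it is completed fails the run):
1. the sledge is held against the buffer of the stop it stood near (2 N or more) (contact force between sledge and stop_rod above 2 N and y of sledge in the frame of ways above 0.07 m), for 0.1 s.
2. after a full stroke the sledge is held against the buffer of the other stop (2 N or more) (contact force between sledge and stop_rod above 2 N and y of sledge in the frame of ways below -0.07 m), for 0.1 s.
At the end, for the whole second after the job is handed in: The sledge has been let go and stands still on the tight spot, the way pressing it with at least 9 N there, which is so within about 8 mm of the spot's middle (contact force between sledge and ways above 9 N and linear speed of sledge below 0.005 m/s); the robot touches nothing.
It fails at once if a stop is rammed or leant on with more than 15 N (contact force between sledge and stop_rod above 15 N).
It fails at once if the sledge is thrown or jerked faster than 0.15 m/s (linear speed of sledge above 0.15 m/s).
It fails at once if something lying around is shifted by more than 15 mm (distance of any of brush, cassettes, reagent, beaker, slide_box, blade_box, forceps from where it was at the start of the episode above 0.015 m).
It also fails if it takes over 64 s, if anything falls off the work surface, if the arm or the gripper's body presses on something with over 40 N, if the wrist force passes 120 N, or if a joint passes its speed limit or range.

## Working session

There is one attempt and no reset: what is moved stays moved. The work goes in short steps, Python scripts to look and compute and a shell command to move; the robot and the scene stay as the last step left them, time stands still between calls to the robot, and variables do not carry over. Pictures are saved under pics/ and viewed, at most 10 in all, crops included, and the job is handed in when it is done.

```bash
mkdir -p pics; ls; cat > h.py <<'E'
from plant import *
import numpy as np, cv2
def world(p,mask):
    z=p["range_z"]; v,u=np.nonzero(mask&(z>0)); d=z[v,u]; K=p["mtx"]
    c=np.stack([(u-K[0,2])/K[0,0]*d,(v-K[1,2])/K[1,1]*d,d],1)
    R=cv2.Rodrigues(np.array(p["rvec"],float))[0]
    return (c-np.array(p["tvec"]).ravel())@R
E
python3 - <<'E'
from h import *
np.set_printoptions(precision=1,suppress=True)
s=get_state();print(s)
for n in("scene","side"):
    p=snapshot(n);cv2.imwrite(f"pics/{n}0.png",p["img"][:,:,::-1])
    for q in("handle","sledge","ways","microtome","stop_rod"):
        for r in silhouettes(p,q)[:2]:
            w=world(p,r["region"])
            print(n,q,round(r["conf"],2),r["extent"],len(w))
            if len(w):print(np.median(w,0),np.percentile(w,2,axis=0),np.percentile(w,98,axis=0))
            if q=="ways" and len(w)>50:
                m=w[abs(w[:,2]-np.median(w[:,2]))<6][:,:2];print("rect",cv2.minAreaRect(m.astype(np.float32)))
E
```

```text
pics
{'time': 0.0, 'qpos': array([-1.2,  0.1, -0. ,  1.4, -0. ,  1.6]), 'dq': array([-0.,  0.,  0.,  0.,  0., -0.]), 'joint_torque': array([  0. , -43.6,  35.3,   0. ,   0. ,  -0. ]), 'position': array([ 182.7, -491.7,  216.9]), 'tcp_rot': array([-3.1, -0.6,  0. ]), 'ft_force': array([-0.5,  0.9, -0.7]), 'wrist_torque': array([ 0. , -0. , -0.1]), 'grasp_force': 0.0, 'finger_gap': 1.0013444536317202}
scene handle 0.73 [276.8, 150.8, 341.7, 203.4] 1601
[573.1 120.  153.9] [499.3  83.5 119.9] [667.2 174.9 223.3]
scene sledge 0.91 [275.6, 153.8, 342.9, 198.0] 1535
[575.  119.3 154. ] [500.3  83.2 122. ] [667.3 166.  223.1]
scene sledge 0.28 [115.9, 320.4, 182.7, 381.8] 2372
[ 610.  -450.7   30.6] [ 552.  -492.1    3.4] [ 655.  -399.7   33.5]
scene ways 0.82 [236.2, 171.8, 313.4, 244.8] 1745
[556.6 -11.2 107.8] [ 516.2 -105.    98.9] [613.9 100.8 120.6]
rect ((570.3657836914062, -3.9497146606445312), (78.0190658569336, 226.61593627929688), 4.166876316070557)
scene ways 0.45 [336.4, 142.9, 354.7, 185.7] 615
[537.8 429.2  77.1] [504.8 414.1   4.4] [557.8 458.3 148.3]
rect ((535.80322265625,
[... 638 characters left out ...]
  183.9 225.1]
side sledge 0.21 [303.0, 164.1, 331.4, 178.7] 256
[ 467.5 -410.8   15.3] [ 429.3 -445.4   -1.5] [ 509.5 -386.9   23.3]
side ways 0.88 [165.0, 170.5, 250.2, 251.3] 1477
[567.5   8.7 104.6] [ 503.9 -112.3   97.1] [607.8 235.9 121.8]
rect ((567.0195922851562, 55.48844909667969), (48.4195556640625, 360.0657958984375), 4.015246391296387)
side microtome 0.61 [127.9, 157.7, 298.3, 310.0] 14534
[511.9 144.1  85.7] [ 383.8 -137.9   13.9] [686.8 282.2 188.7]
side microtome 0.5 [306.7, 164.3, 333.0, 179.9] 251
[ 465.7 -411.6   15.1] [ 428.2 -450.    -1.1] [ 504.6 -387.1   23.3]
side stop_rod 0.88 [194.5, 181.9, 267.3, 250.5] 436
[488.7  99.7 136.8] [473.5 -94.8  98.7] [517.7 242.5 158.6]
```

```bash
python3 - <<'E'
from h import *
np.set_printoptions(precision=1,suppress=True)
ims=[]
for n in("scene","side"):
    p=snapshot(n);ims.append(p["img"][120:320,100:400])
    dark=p["img"].max(2)<70
    w=world(p,dark);i=(w[:,2]>188)&(w[:,2]<236)&(abs(w[:,0]-540)<60)&(abs(w[:,1]-130)<70)
    w=w[i];print(n,len(w),np.median(w,0),w.min(0),w.max(0))
    t=w[w[:,2]>w[:,2].max()-4];print("top",len(t),t.mean(0),t.min(0),t.max(0))
    from scipy.optimize import least_squares
    r=least_squares(lambda c:np.hypot(*(w[:,:2]-c).T)-13.5,np.median(w,0)[:2]+[8,0],loss="soft_l1");print("circ",r.x,r.cost/len(w))
    # direction from rod & sledge top
    m=world(p,np.ones((384,512),bool))
    for lo,hi in((97,103),(133,139)):
        k=m[(abs(m[:,2]-(lo+hi)/2)<3)&(m[:,0]>460)&(m[:,0]<640)&(abs(m[:,1]-30)<200)][:,:2];print(lo,len(k),cv2.minAreaRect(k.astype(np.float32)))
    s=silhouettes(p,"stop_rod")[0]["region"];q=world(p,s);q=q[(q[:,0]>460)&(q[:,0]<530)]
    print("rod",cv2.fitLine(q[:,:2].astype(np.float32),cv2.DIST_HUBER,0,.01,.01).ravel())
cv2.imwrite("pics/a.png",cv2.resize(np.vstack(ims),None,fx=1.5,fy=1.5)[:,:,::-1])
E
```

```text
scene 80 [526.1 121.8 211.5] [517.4 115.8 189.7] [531.9 131.7 229. ]
top 13 [523.1 125.2 227.3] [517.4 119.5 225.9] [528.8 131.7 229. ]
circ [534.5 113. ] 1.555107226941209
97 1112 ((581.956298828125, 41.7962646484375), (380.82708740234375, 125.91874694824219), 84.07992553710938)
133 436 ((551.1799926757812, 47.23551940917969), (139.59735107421875, 372.497802734375), 4.201393127441406)
rod [  0.1  -1.  499.8 -17.2]
side 154 [513.  141.3 210.5] [503.6 123.2 188.1] [557.2 178.1 232.3]
top 17 [516.5 136.6 229.4] [506.2 127.3 228.4] [525.2 145.4 232.3]
circ [520.4 131.9] 3.2897753076272873
97 846 ((567.9077758789062, 47.14796447753906), (148.09828186035156, 365.025390625), 0.77618807554245)
133 364 ((559.2979736328125, 50.182769775390625), (158.6713104248047, 365.6029357910156), 4.218535900115967)
rod [  0.1  -1.  489.   77.1]
```

View pics/a.png

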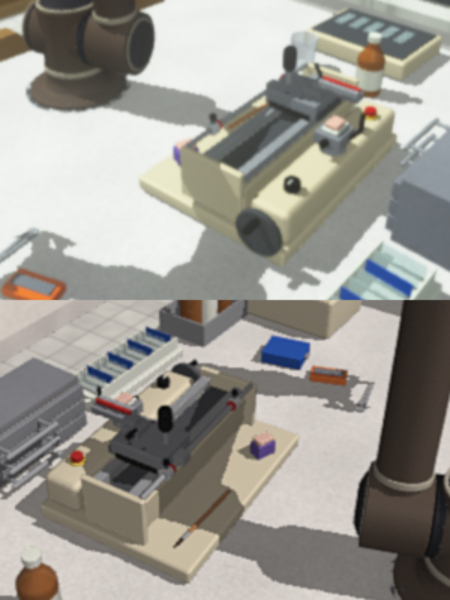

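```bash
python3 -m jog '[[0,0,0.05,0,0,0],[0,0.05,0.1,0,0,0],[0.4,0.72,0.22,0,0,-0.16],[0.4,0.72,0.22,0,0,-0.16],[0.4,0.72,0.22,0,0,-0.16],[0.4,0.72,0.22,0,0,-0.16],[0.4,0.72,0.22,0,0,-0.16],[0.4,0.72,0.22,0,0,-0.16],[0.4,0.72,0.22,0,0,-0.16],[0.4,0.72,0.22,0,0,-0.16],[0.4,0.72,0.22,0,0,-0.16],[0.4,0.72,0.22,0,0,-0.16]]'
python3 -c "
from h import *
print(snapshot('wrist')['T_tool_cam'])"
```

```text
time: 1.8
position: [388.2, -110.9, 356.1]
tcp_rot: [3.137, 0.164, 0.002]
ft_force: [1.6, -0.6, 0.4]
finger_gap: 1.002
grasp_force: 0.0
[[ 3.86641242e-04 -9.52586252e-01 -3.04268440e-01  7.72118510e+01]
 [ 9.99999824e-01  2.31498862e-04  5.45960471e-04  7.45062405e-01]
 [-4.49636641e-04 -3.04268598e-01  9.52586174e-01 -1.56611832e+02]
 [ 0.00000000e+00  0.00000000e+00  0.00000000e+00  1.00000000e+00]]
```

```bash
python3 -m jog '[[0.18,0.29,0.055,0,0,0],[0.18,0.29,0.055,0,0,0],[0.18,0.29,0.055,0,0,0],[0.18,0.29,0.055,0,0,0],[0.18,0.29,0.055,0,0,0],[0.18,0.29,0.055,0,0,0],[0.18,0.29,0.055,0,0,0],[0.18,0.29,0.055,0,0,0],[0.18,0.29,0.055,0,0,0],[0.18,0.29,0.055,0,0,0]]'
cat >> h.py <<'E'
def wrist():
    s=get_state(); p=snapshot("wrist"); R=cv2.Rodrigues(np.array(s["tcp_rot"],float))[0]; T=p["T_tool_cam"]
    Rw=R@T[:3,:3]; tw=R@T[:3,3]+s["position"]; r=Rw.T
    p["rvec"]=cv2.Rodrigues(r)[0]; p["tvec"]=-r@tw
    return s,p
E
python3 - <<'E'
from h import *
np.set_printoptions(precision=2,suppress=True)
s,p=wrist();print(s["position"],s["tcp_rot"])
cv2.imwrite("pics/w1.png",p["img"][:,:,::-1])
np.savez("w1.npz",**{k:p[k] for k in("img","range_z","mtx","rvec","tvec")})
w=world(p,np.ones((384,512),bool))
h=w[(w[:,2]>188)&(w[:,2]<240)&(abs(w[:,0]-525)<30)&(abs(w[:,1]-130)<40)]
t=h[h[:,2]>h[:,2].max()-5];print(len(h),h.max(0),len(t),cv2.minEnclosingCircle(t[:,:2].astype(np.float32)),t.mean(0))
for q in("handle","sledge","ways","stop_rod"):
    for r in silhouettes(p,q)[:1]:
        m=world(p,r["region"]);md=np.median(m[:,2])
        print(q,r["conf"],r["extent"],np.median(m,0),cv2.minAreaRect(m[abs(m[:,2]-md)<5][:,:2].astype(np.float32)),cv2.fitLine(m[:,:2].astype(np.float32),cv2.DIST_HUBER,0,.01,.01).ravel())
E
```

```text
time: 2.68
position: [535.9, 88.5, 399.2]
tcp_rot: [-3.109, -0.236, 0.005]
ft_force: [-0.6, 0.1, 0.5]
finger_gap: 0.997
grasp_force: 0.0
[535.89  88.51 399.24] [-3.11 -0.24  0.  ]
645 [554.85 169.72 232.11] 346 ((519.102783203125, 130.28524780273438), 11.682998657226562) [519.42 129.79 229.76]
handle 0.62 [189.1, 17.4, 265.6, 188.7] [570.5  131.52 156.5 ] ((552.287841796875, 132.6415557861328), (112.01181030273438, 89.90437316894531), 4.09291410446167) [  1.     0.08 581.93 131.  ]
sledge 0.95 [190.4, 19.6, 265.3, 188.5] [570.23 131.56 156.49] ((552.266357421875, 132.69715881347656), (111.9993896484375, 90.0283432006836), 4.149744510650635) [  1.     0.08 581.8  131.06]
ways 0.83 [138.7, 85.5, 425.4, 176.0] [559.57  12.62 103.47] ((555.0192260742188, 63.52906799316406), (96.57500457763672, 378.7693786621094), 4.110523223876953) [  0.07  -1.   559.66  36.43]
stop_rod 0.92 [131.2, 166.5, 416.7, 200.7] [493.82  33.92 139.02] ((491.92022705078125, 59.488861083984375), (22.40332794189453, 383.3428649902344), 4.226736545562744) [  0.07  -1.   493.66  50.09]
```

View pics/w1.png

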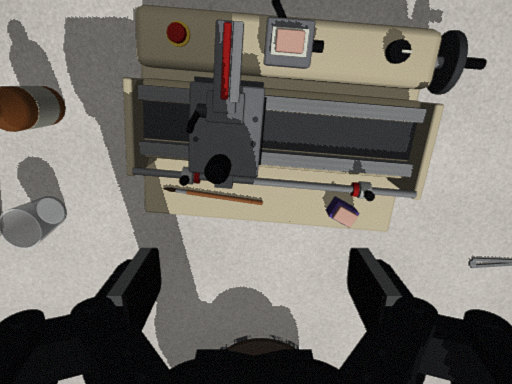

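```bash
python3 -m jog '[[-0.021,0.052,-0.13,0,0,-0.05],[-0.021,0.052,-0.13,0,0,-0.05],[-0.021,0.052,-0.13,0,0,-0.05],[-0.021,0.052,-0.13,0,0,-0.05],[-0.021,0.052,-0.13,0,0,-0.05],[-0.021,0.052,-0.13,0,0,-0.05],[-0.021,0.052,-0.13,0,0,-0.05]]'
```

```text
time: 3.52
position: [525.2, 88.5, 296.5]
tcp_rot: [-3.078, -0.208, 0.006]
ft_force: [0.0, -0.3, 0.6]
finger_gap: 0.999
grasp_force: 0.0
```

```bash
python3 -m jog '[[0,0,0,0,0,0],[0,0,0,0,0,0]]';python3 -m jog '[[0,0,0,0,0,0],[0,0,0,0,0,0]]'
```

```text
time: 3.68
position: [525.7, 88.5, 296.5]
tcp_rot: [-3.078, -0.208, 0.005]
ft_force: [-0.0, -0.6, -0.9]
finger_gap: 1.001
grasp_force: 0.0
time: 3.85
position: [525.5, 88.4, 295.9]
tcp_rot: [-3.079, -0.208, 0.007]
ft_force: [-0.6, -0.6, 0.5]
finger_gap: 0.999
grasp_force: 0.0
```

```bash
python3 -c "
from plant import *
s=get_state();print(s['qpos'].round(3),s['joint_torque'].round(1),s['tcp_rot'].round(4))"
```

```text
[0.134 0.156 0.166 1.582 0.056 3.141] [  0.  -45.   34.8   0.    0.2  -0. ] [-3.0785 -0.2083  0.0069]
```

```bash
python3 -m jog '[[0,0,0,0,0,1],[0,0,0,0,0,1],[0,0,0,0,0,1],[0,0,0,0,0,1],[0,0,0,0,0,1],[0,0,0,0,0,1],[0,0,0,0,0,1],[0,0,0,0,0,1],[0,0,0,0,0,1],[0,0,0,0,0,1],[0,0,0,0,0,1],[0,0,0,0,0,1]]'
cat > go.py <<'E'
from h import *
import sys
from scipy.spatial.transform import Rotation as Ro
s=get_state();x,y,z=map(float,sys.argv[1:4])
R=Ro.from_rotvec(s["tcp_rot"]);yaw=np.radians(4.1)+np.pi
D=Ro.from_matrix(np.array([[np.cos(yaw),np.sin(yaw),0],[np.sin(yaw),-np.cos(yaw),0],[0,0,-1]]))
print(s["time"],s["position"].round(1),s["qpos"].round(3),"shift",((np.array([x,y,z])-s["position"])/800).round(4),"turn",((D*R.inv()).as_rotvec()/(np.pi/2)).round(4))
E
python3 go.py 518.8 130.3 280
```

```text
time: 4.85
position: [525.4, 88.5, 295.5]
tcp_rot: [-2.116, -2.271, 0.066]
ft_force: [0.3, -0.0, 0.7]
finger_gap: 0.998
grasp_force: 0.0
4.85 [525.4  88.5 295.5] [0.165 0.206 0.225 1.646 0.004 1.665] shift [-0.0082  0.0523 -0.0193] turn [ 0.0308 -0.0253  1.0004]
```

```bash
python3 -m jog '[[-0.008,0.052,-0.019,0.03,-0.025,1],[-0.008,0.052,-0.019,0.03,-0.025,1],[-0.008,0.052,-0.019,0.03,-0.025,1],[-0.008,0.052,-0.019,0.03,-0.025,1],[-0.008,0.052,-0.019,0.03,-0.025,1],[-0.008,0.052,-0.019,0.03,-0.025,1],[-0.008,0.052,-0.019,0.03,-0.025,1],[-0.008,0.052,-0.019,0.03,-0.025,1],[-0.008,0.052,-0.019,0.03,-0.025,1],[-0.008,0.052,-0.019,0.03,-0.025,1],[-0.008,0.052,-0.019,0.03,-0.025,1],[-0.008,0.052,-0.019,0.03,-0.025,1]]'; python3 go.py 518.8 130.3 280
```

```text
time: 5.85
position: [518.9, 130.1, 280.4]
tcp_rot: [-0.001, -3.14, 0.005]
ft_force: [0.2, 0.1, 0.6]
finger_gap: 1.001
grasp_force: 0.0
5.85 [518.9 130.1 280.4] [ 0.247  0.157  0.134  1.55  -0.003  0.248] shift [-0.0001  0.0002 -0.0005] turn [ 0.002  -0.0008  0.0462]
```

```bash
python3 -m jog '[[0,0,0,0,0,0.046],[0,0,-0.02,0,0,0.046],[0,0,-0.045,0,0,0.046],[0,0,-0.07,0,0,0.046],[0,0,-0.09,0,0,0.046],[0,0,-0.101,0,0,0.046],[0,0,-0.101,0,0,0.046]]'; python3 - <<'E'
from h import *
s,p=wrist();cv2.imwrite("pics/w2.png",p["img"][:,:,::-1]);print(s["position"],s["tcp_rot"])
E
```

```text
time: 6.43
position: [517.9, 129.8, 197.6]
tcp_rot: [0.102, -3.135, 0.006]
ft_force: [0.1, 0.6, -0.0]
finger_gap: 1.001
grasp_force: 0.0
[517.86280385 129.80654443 197.55187603] [ 0.10195986 -3.13510607  0.00623931]
```

View pics/w2.png

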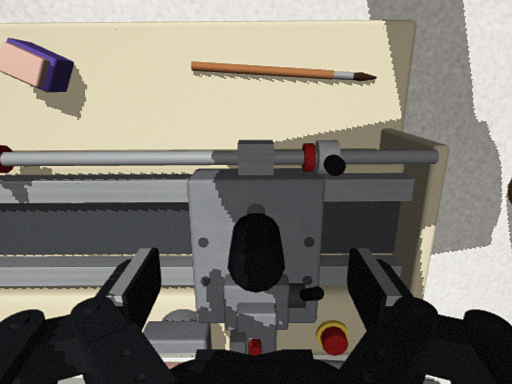

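```bash
python3 - <<'E'
from h import *
np.set_printoptions(precision=1,suppress=True)
s,p=wrist()
def reg(r0,r1,c0,c1):
    m=np.zeros((384,512),bool);m[r0:r1,c0:c1]=1
    return world(p,m)
for n,a in dict(lever=(289,299,302,322),htop=(262,285,240,275),hlow=(215,225,250,262),buf=(148,166,304,314),lug=(143,172,240,272),top=(175,190,200,235)).items():
    w=reg(*a);print(n,len(w),np.median(w,0),np.percentile(w,5,0),np.percentile(w,95,0))
E
```

```text
lever 199 [556.7 166.4 189.1] [551.3 163.9 154.3] [584.8 178.2 194.4]
htop 803 [519.4 130.8 230.2] [514.1 123.8 229.2] [524.9 137.8 231.2]
hlow 120 [505.4 129.2 202.5] [505.  126.4 196.9] [505.9 131.9 208.4]
buf 179 [482.7 163.2 143.3] [477.6 160.3 141.3] [488.3 166.1 144.8]
lug 923 [485.4 127.9 143.3] [476.7 118.4 142.3] [494.3 137.5 144.4]
top 524 [501.  104.  154.9] [497.9  93.7 148.4] [505.6 114.1 156.3]
```

```bash
python3 -m jog '[[0.001,0.001,0,0,0,0],[0.001,0.001,0,0,0,0],[0.001,0.001,0,0,0,0],[0.001,0.001,0,0,0,0],[0.001,0.001,0,0,0,0],[0.001,0.001,0,0,0,0],[0.001,0.001,0,0,0,0],[0.001,0.001,0,0,0,0]]' 0; python3 -m jog '[[0,0,0,0,0,0],[0,0,0,0,0,0]]'; python3 go.py 519.3 130.6 198
```

```text
time: 7.2
position: [519.7, 130.9, 200.2]
tcp_rot: [0.102, -3.139, 0.005]
ft_force: [-1.8, 0.7, 5.0]
finger_gap: 0.28
grasp_force: 58.9
time: 7.37
position: [519.7, 131.0, 200.2]
tcp_rot: [0.102, -3.139, 0.005]
ft_force: [-1.1, -0.2, 6.1]
finger_gap: 0.284
grasp_force: 58.9
7.3667 [519.7 131.  200.2] [ 0.248  0.148 -0.052  1.372 -0.003  0.183] shift [-0.0005 -0.0005 -0.0028] turn [ 0.0019 -0.0002  0.0041]
```

```bash
python3 -m jog '[[-0.0002,0.0025,0,0,0,0],[-0.0004,0.0055,0,0,0,0],[-0.0006,0.0090,0,0,0,0],[-0.0009,0.0125,0,0,0,0],[-0.0011,0.0155,0,0,0,0],[-0.0013,0.0180,0,0,0,0],[-0.0014,0.0200,0,0,0,0],[-0.0014,0.0200,0,0,0,0],[-0.0014,0.0200,0,0,0,0]]'
```

```text
time: 8.12
position: [518.6, 146.8, 200.2]
tcp_rot: [0.102, -3.139, 0.005]
ft_force: [-1.2, -0.0, 5.6]
finger_gap: 0.276
grasp_force: 59.0
```

```bash
python3 -m jog '[[-0.0001,0.0015,0,0,0,0],[-0.0002,0.0030,0,0,0,0],[-0.0003,0.0040,0,0,0,0],[-0.0003,0.0040,0,0,0,0]]';  python3 -m jog '[[-0.0001,0.001,0,0,0,0],[-0.0001,0.0020,0,0,0,0],[-0.0001,0.0020,0,0,0,0]]'
```

```text
time: 8.45
position: [518.4, 149.8, 200.2]
tcp_rot: [0.102, -3.139, 0.006]
ft_force: [-1.8, -1.1, 6.5]
finger_gap: 0.279
grasp_force: 59.0
time: 8.7
position: [518.3, 151.4, 200.2]
tcp_rot: [0.102, -3.139, 0.006]
ft_force: [-1.5, -1.1, 5.7]
finger_gap: 0.282
grasp_force: 59.0
```

```bash
python3 -m jog '[[-0.0001,0.001,0,0,0,0],[-0.0001,0.0018,0,0,0,0],[-0.0001,0.0018,0,0,0,0]]'; python3 -m jog '[[-0.0001,0.001,0,0,0,0],[-0.0001,0.0018,0,0,0,0],[-0.0001,0.0018,0,0,0,0]]'
```

```text
time: 8.95
position: [518.2, 152.3, 200.2]
tcp_rot: [0.102, -3.139, 0.008]
ft_force: [-2.3, -3.1, 5.6]
finger_gap: 0.279
grasp_force: 59.0
time: 9.2
position: [518.2, 153.0, 200.2]
tcp_rot: [0.101, -3.14, 0.01]
ft_force: [-0.4, -5.6, 7.0]
finger_gap: 0.281
grasp_force: 59.1
```

```bash
python3 -m jog '[[-0.0001,0.0008,0,0,0,0],[-0.0001,0.0014,0,0,0,0],[-0.0001,0.0014,0,0,0,0],[-0.0001,0.0014,0,0,0,0],[-0.0001,0.0014,0,0,0,0]]'
```

```text
time: 9.62
position: [518.2, 153.5, 200.2]
tcp_rot: [0.1, -3.14, 0.012]
ft_force: [-0.9, -7.3, 5.8]
finger_gap: 0.279
grasp_force: 59.1
```

```bash
f(){ grep -E 'position|ft_f|time' | tr '\n' ' '; echo; }
python3 -m jog '[[0.0001,-0.002,0,0,0,0],[0.0004,-0.0055,0,0,0,0],[0.0007,-0.0095,0,0,0,0],[0.001,-0.0135,0,0,0,0],[0.0013,-0.0175,0,0,0,0],[0.0015,-0.0215,0,0,0,0],[0.0018,-0.0255,0,0,0,0],[0.0021,-0.0295,0,0,0,0],[0.0024,-0.0335,0,0,0,0],[0.0026,-0.0370,0,0,0,0],[0.0029,-0.04,0,0,0,0]]' | f
python3 -m jog '[[0.0002,-0.003,0,0,0,0],[0.0004,-0.006,0,0,0,0]]' | f
python3 -m jog '[[0.0002,-0.003,0,0,0,0],[0.0004,-0.006,0,0,0,0]]' | f
python3 -m jog '[[0.0002,-0.003,0,0,0,0],[0.0005,-0.006,0,0,0,0]]' | f
python3 -m jog '[[0.0002,-0.003,0,0,0,0],[0.0004,-0.006,0,0,0,0]]' | f
python3 -m jog '[[0.0002,-0.003,0,0,0,0],[0.0004,-0.006,0,0,0,0]]' | f
python3 -m jog '[[0.0002,-0.003,0,0,0,0],[0.0005,-0.006,0,0,0,0]]' | f
python3 -m jog '[[0.0002,-0.003,0,0,0,0],[0.0004,-0.006,0,0,0,0]]' | f
python3 -m jog '[[0.0002,-0.003,0,0,0,0],[0.0004,-0.006,0,0,0,0]]' | f
```

```text
time: 10.53 position: [520.2, 124.1, 200.2] ft_force: [-2.2, 0.6, 6.3] 
time: 10.7 position: [520.6, 119.4, 200.2] ft_force: [-1.8, 1.0, 5.8] 
time: 10.87 position: [520.9, 114.6, 200.2] ft_force: [-2.2, 3.3, 5.4] 
time: 11.03 position: [521.3, 109.8, 200.2] ft_force: [-2.2, 2.1, 5.4] 
time: 11.2 position: [521.6, 105.0, 200.2] ft_force: [-1.7, 2.4, 5.0] 
time: 11.37 position: [521.9, 100.2, 200.2] ft_force: [-1.7, 2.1, 5.4] 
time: 11.53 position: [522.3, 95.4, 200.2] ft_force: [-2.6, 2.4, 5.2] 
time: 11.7 position: [522.7, 90.6, 200.2] ft_force: [-0.9, 2.2, 5.6] 
time: 11.87 position: [523.0, 85.8, 200.2] ft_force: [-1.4, 2.0, 6.0]
```

```bash
f(){ grep -E 'position|ft_f|time' | tr '\n' ' '; echo; }
python3 -m jog '[[0.0002,-0.003,0,0,0,0],[0.0004,-0.006,0,0,0,0]]' | f
python3 -m jog '[[0.0002,-0.003,0,0,0,0],[0.0004,-0.006,0,0,0,0]]' | f
python3 -m jog '[[0.0002,-0.003,0,0,0,0],[0.0005,-0.006,0,0,0,0]]' | f
python3 -m jog '[[0.0002,-0.003,0,0,0,0],[0.0004,-0.006,0,0,0,0]]' | f
python3 -m jog '[[0.0002,-0.003,0,0,0,0],[0.0004,-0.006,0,0,0,0]]' | f
python3 -m jog '[[0.0002,-0.003,0,0,0,0],[0.0005,-0.006,0,0,0,0]]' | f
python3 -m jog '[[0.0002,-0.003,0,0,0,0],[0.0004,-0.006,0,0,0,0]]' | f
python3 -m jog '[[0.0002,-0.003,0,0,0,0],[0.0004,-0.006,0,0,0,0]]' | f
python3 -m jog '[[0.0002,-0.003,0,0,0,0],[0.0005,-0.006,0,0,0,0]]' | f
python3 -m jog '[[0.0002,-0.003,0,0,0,0],[0.0004,-0.006,0,0,0,0]]' | f
```

```text
time: 12.03 position: [523.3, 81.0, 200.2] ft_force: [-1.7, 2.2, 5.2] 
time: 12.2 position: [523.7, 76.2, 200.2] ft_force: [-1.1, 2.3, 5.2] 
time: 12.37 position: [523.9, 72.9, 200.2] ft_force: [-2.0, 10.7, 5.6] 
time: 12.53 position: [524.2, 68.8, 200.2] ft_force: [-2.0, 10.3, 5.5] 
time: 12.7 position: [524.6, 63.9, 200.2] ft_force: [-1.8, 10.7, 5.8] 
time: 12.87 position: [524.9, 58.5, 200.2] ft_force: [-2.5, 7.0, 5.9] 
time: 13.03 position: [525.4, 53.0, 200.2] ft_force: [-1.2, 4.9, 5.6] 
time: 13.2 position: [525.8, 47.4, 200.2] ft_force: [-1.0, 2.0, 6.9] 
time: 13.37 position: [526.1, 42.6, 200.2] ft_force: [-1.4, 2.1, 6.5] 
time: 13.53 position: [526.4, 37.7, 200.2] ft_force: [-2.0, 2.0, 5.6]
```

```bash
f(){ grep -E 'position|ft_f|time' | tr '\n' ' '; echo; }
python3 -m jog '[[0.0002,-0.003,0,0,0,0],[0.0004,-0.006,0,0,0,0]]' | f
python3 -m jog '[[0.0002,-0.003,0,0,0,0],[0.0004,-0.006,0,0,0,0]]' | f
python3 -m jog '[[0.0002,-0.003,0,0,0,0],[0.0005,-0.006,0,0,0,0]]' | f
python3 -m jog '[[0.0002,-0.003,0,0,0,0],[0.0004,-0.006,0,0,0,0]]' | f
python3 -m jog '[[0.0002,-0.003,0,0,0,0],[0.0004,-0.006,0,0,0,0]]' | f
python3 -m jog '[[0.0002,-0.003,0,0,0,0],[0.0005,-0.006,0,0,0,0]]' | f
python3 -m jog '[[0.0002,-0.003,0,0,0,0],[0.0004,-0.006,0,0,0,0]]' | f
python3 -m jog '[[0.0002,-0.003,0,0,0,0],[0.0004,-0.006,0,0,0,0]]' | f
```

```text
time: 13.7 position: [526.8, 32.9, 200.2] ft_force: [-1.5, 1.7, 5.6] 
time: 13.87 position: [527.1, 28.1, 200.2] ft_force: [-2.5, 3.1, 5.8] 
time: 14.03 position: [527.5, 23.3, 200.2] ft_force: [-2.2, 1.7, 6.8] 
time: 14.2 position: [527.8, 18.5, 200.2] ft_force: [-1.0, 3.3, 6.1] 
time: 14.37 position: [528.2, 13.7, 200.2] ft_force: [-1.5, 2.2, 6.0] 
time: 14.53 position: [528.5, 8.9, 200.2] ft_force: [-1.5, 2.5, 4.8] 
time: 14.7 position: [528.9, 4.1, 200.2] ft_force: [-1.4, 3.4, 6.4] 
time: 14.87 position: [529.2, -0.7, 200.2] ft_force: [-0.6, 2.3, 5.2]
```

```bash
f(){ grep -E 'position|ft_f|time' | tr '\n' ' '; echo; }
python3 -m jog '[[0.0002,-0.003,0,0,0,0],[0.0004,-0.006,0,0,0,0],[0.0006,-0.009,0,0,0,0],[0.0008,-0.012,0,0,0,0],[0.0011,-0.015,0,0,0,0],[0.0013,-0.018,0,0,0,0],[0.0014,-0.020,0,0,0,0]]' | f
python3 -m jog '[[0.0001,-0.0015,0,0,0,0],[0.0002,-0.003,0,0,0,0]]' | f
python3 -m jog '[[0.0001,-0.0015,0,0,0,0],[0.0002,-0.003,0,0,0,0]]' | f
python3 -m jog '[[0.0001,-0.0015,0,0,0,0],[0.0002,-0.003,0,0,0,0]]' | f
```

```text
time: 15.45 position: [530.4, -16.8, 200.2] ft_force: [-0.7, 2.5, 5.2] 
time: 15.62 position: [530.5, -19.2, 200.2] ft_force: [-2.0, 2.3, 6.0] 
time: 15.78 position: [530.7, -21.5, 200.2] ft_force: [-1.2, 2.1, 5.7] 
time: 15.95 position: [530.9, -23.9, 200.2] ft_force: [-1.1, 2.5, 5.9]
```

```bash
f(){ grep -E 'position|ft_f|time' | tr '\n' ' '; echo; }
python3 -m jog '[[0.0001,-0.0015,0,0,0,0],[0.0002,-0.0025,0,0,0,0]]' | f
python3 -m jog '[[0.0001,-0.0015,0,0,0,0],[0.0002,-0.0025,0,0,0,0]]' | f
```

```text
time: 16.12 position: [531.0, -25.9, 200.2] ft_force: [-0.6, 2.8, 6.0] 
time: 16.28 position: [531.2, -27.9, 200.2] ft_force: [-1.7, 1.8, 5.2]
```

```bash
f(){ grep -E 'position|ft_f|time' | tr '\n' ' '; echo; }
python3 -m jog '[[0.0001,-0.0012,0,0,0,0],[0.0002,-0.0025,0,0,0,0]]' | f
```

```text
time: 16.45 position: [531.3, -29.9, 200.2] ft_force: [-0.8, 1.2, 6.1]
```

```bash
f(){ grep -E 'position|ft_f|time' | tr '\n' ' '; echo; }
python3 -m jog '[[0.0001,-0.0012,0,0,0,0],[0.0002,-0.0025,0,0,0,0]]' | f
python3 -m jog '[[0.0001,-0.0012,0,0,0,0],[0.0002,-0.0025,0,0,0,0]]' | f
```

```text
time: 16.62 position: [531.4, -31.6, 200.2] ft_force: [-2.0, 4.8, 5.4] 
time: 16.78 position: [531.5, -32.6, 200.2] ft_force: [-2.3, 8.0, 6.1]
```

```bash
f(){ grep -E 'position|ft_f|time' | tr '\n' ' '; echo; }
python3 -m jog '[[0.0001,-0.0012,0,0,0,0],[0.0002,-0.0020,0,0,0,0]]' | f
```

```text
time: 16.95 position: [531.6, -33.3, 200.2] ft_force: [-2.3, 11.4, 6.0]
```

```bash
f(){ grep -E 'position|ft_f|time' | tr '\n' ' '; echo; }
python3 -m jog '[[0,0,0,0,0,0],[0,0,0,0,0,0],[0,0,0,0,0,0]]' | f
python3 -m jog '[[0,0.002,0,0,0,0],[-0.0004,0.006,0,0,0,0],[-0.0008,0.012,0,0,0,0],[-0.0013,0.018,0,0,0,0],[-0.0017,0.024,0,0,0,0],[-0.0021,0.03,0,0,0,0],[-0.0026,0.036,0,0,0,0],[-0.003,0.042,0,0,0,0],[-0.0034,0.048,0,0,0,0],[-0.0039,0.054,0,0,0,0],[-0.0043,0.06,0,0,0,0],[-0.0047,0.066,0,0,0,0]]' | f
python3 -m jog '[[-0.0003,0.0045,0,0,0,0],[-0.0006,0.009,0,0,0,0],[-0.001,0.0135,0,0,0,0],[-0.0012,0.017,0,0,0,0],[-0.0014,0.020,0,0,0,0]]' | f
```

```text
time: 17.2 position: [531.6, -33.3, 200.2] ft_force: [-2.8, 10.3, 5.8] 
time: 18.2 position: [528.0, 16.4, 200.2] ft_force: [-1.3, -2.1, 6.4] 
time: 18.62 position: [526.8, 32.5, 200.2] ft_force: [-2.0, -2.1, 5.7]
```

```bash
f(){ grep -E 'position|ft_f' | tr '\n' ' '; echo; }
python3 -m jog '[[-0.0002,0.003,0,0,0,0],[-0.0004,0.006,0,0,0,0],[-0.0006,0.009,0,0,0,0],[-0.0008,0.0115,0,0,0,0]]' | f
python3 -m jog '[[-0.0001,0.002,0,0,0,0]]' | f
python3 -m jog '[[-0.0002,0.002,0,0,0,0]]' | f
python3 -m jog '[[-0.0001,0.002,0,0,0,0]]' | f
python3 -m jog '[[-0.0002,0.002,0,0,0,0]]' | f
python3 -m jog '[[-0.0001,0.002,0,0,0,0]]' | f
python3 -m jog '[[-0.0002,0.002,0,0,0,0]]' | f
python3 -m jog '[[-0.0001,0.002,0,0,0,0]]' | f
python3 -m jog '[[-0.0002,0.002,0,0,0,0]]' | f
python3 -m jog '[[-0.0001,0.002,0,0,0,0]]' | f
```

```text
position: [526.2, 41.6, 200.2] ft_force: [-1.3, -2.5, 5.4] 
position: [526.0, 43.2, 200.2] ft_force: [-2.0, -1.9, 6.3] 
position: [526.0, 44.8, 200.2] ft_force: [-1.7, -2.5, 5.6] 
position: [525.8, 46.4, 200.2] ft_force: [-2.2, -1.8, 6.1] 
position: [525.7, 48.0, 200.2] ft_force: [-2.1, -2.2, 6.6] 
position: [525.6, 49.6, 200.2] ft_force: [-1.9, -2.6, 6.1] 
position: [525.5, 51.2, 200.2] ft_force: [-1.3, -2.4, 7.0] 
position: [525.4, 52.3, 200.2] ft_force: [-0.7, -6.2, 6.5] 
position: [525.4, 53.0, 200.2] ft_force: [-0.9, -10.3, 5.4] 
position: [525.3, 54.0, 200.2] ft_force: [-0.7, -11.0, 6.7]
```

```bash
f(){ grep -E 'position|ft_f' | tr '\n' ' '; echo; }
python3 -m jog '[[-0.0001,0.002,0,0,0,0],[-0.0003,0.004,0,0,0,0]]' | f
python3 -m jog '[[-0.0001,0.002,0,0,0,0],[-0.0003,0.004,0,0,0,0]]' | f
python3 -m jog '[[-0.0001,0.0015,0,0,0,0],[-0.0002,0.003,0,0,0,0],[-0.0002,0.003,0,0,0,0]]' | f
```

```text
position: [525.1, 56.8, 200.2] ft_force: [-1.3, -9.9, 6.0] 
position: [524.8, 60.1, 200.2] ft_force: [-1.4, -9.8, 6.4] 
position: [524.6, 63.4, 200.2] ft_force: [-1.7, -6.2, 6.3]
```

```bash
f(){ grep -E 'position|ft_f' | tr '\n' ' '; echo; }
python3 -m jog '[[0,-0.0008,0,0,0,0],[0.0001,-0.0013,0,0,0,0],[0.0001,-0.0013,0,0,0,0]]' | f
```

```text
position: [524.6, 63.5, 200.2] ft_force: [-1.0, -2.9, 6.0]
```

```bash
f(){ grep -E 'position|ft_f|gap' | tr '\n' ' '; echo; }
python3 -m jog '[[0,-0.001,0,0,0,0],[0,-0.001,0,0,0,0],[0,-0.001,0,0,0,0],[0,-0.001,0,0,0,0],[0,-0.001,0,0,0,0],[0,-0.001,0,0,0,0],[0,-0.001,0,0,0,0],[0,-0.001,0,0,0,0],[0,-0.001,0,0,0,0],[0,-0.001,0,0,0,0]]' 1 | f
python3 -m jog '[[0,0,0.015,0,0,0],[0,0,0.04,0,0,0],[0,0,0.08,0,0,0],[0,0,0.12,0,0,0],[0,0,0.16,0,0,0],[0,0,0.19,0,0,0],[0,0,0.2,0,0,0],[0,0,0.2,0,0,0],[0,0,0.2,0,0,0]]' | f
python3 - <<'E'
from h import *
s,p=wrist();cv2.imwrite("pics/w3.png",p["img"][:,:,::-1])
for q in("sledge","ways"):
    r=silhouettes(p,q)[0];m=world(p,r["region"]);md=np.median(m[:,2])
    print(q,r["conf"],cv2.minAreaRect(m[abs(m[:,2]-md)<5][:,:2].astype(np.float32)))
w=world(p,np.ones((384,512),bool));t=w[(abs(w[:,2]-231)<3.5)&(abs(w[:,0]-524)<25)&(abs(w[:,1]-63)<25)];print(len(t),t.mean(0),cv2.minEnclosingCircle(t[:,:2].astype(np.float32)))
E
```

```text
position: [524.5, 63.4, 199.4] ft_force: [0.2, 0.1, -0.4] finger_gap: 0.995 
position: [524.9, 63.4, 359.4] ft_force: [0.6, 0.3, -0.7] finger_gap: 1.004 
sledge 0.67 ((556.611572265625, 64.59980773925781), (111.81297302246094, 89.98968505859375), 4.271059989929199)
ways 0.68 ((548.3049926757812, 63.7431640625), (76.17764282226562, 379.86090087890625), 3.9346985816955566)
426 [522.45368119  62.39271403 229.80122183] ((522.6341552734375, 62.152259826660156), 11.439482688903809)
```

View pics/w3.png

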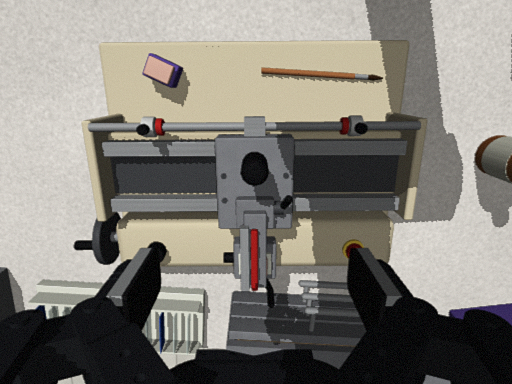

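The picture shows the sledge standing free at about mid-travel. Its handle is at about (254,168), and the brush at about (320,74) and the cassettes at about (162,70) are where they were. The handle measures about y 62–63, against an estimated hump middle of about 63. The gripper is clear, so I am handing in.

```bash
python3 -c "
from plant import *
print(close_job())"
```

```text
the job is handed in; nothing more can be done
None
```

The job is handed in, with no verdict returned: I pressed the sledge lightly on each stop (wrist force about 7 N, then 11 N), felt one tight spot near mid-travel, and left the sledge released within about 1 mm of my estimate of its middle.

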